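# Unlock the transit cradle and lay the lens barrels out on the V-rest

### The arm

A 7-joint arm with a two-finger parallel gripper is mounted at the origin on a cart in front of the work surface, level with it; the furniture and walls round the work are solid. World frame = base frame: x ahead of the robot, y to its left, z up, the work surface at z = 0. Lengths are in m, angles in rad, forces in N, time in s.
With the tool pointing down it reaches from about 0.425 to 0.95 m from the base axis. Payload 4.7 kg.
Tool frame: the origin (TCP) lies between the finger pads; the fingertips stand 17 mm ahead of it and the grasp point (between the pads) lies 2 mm behind it (robot.tip_extent is the distance from the TCP to the fingertips, in m); y points along the fingers, z is the direction in which the jaws open and shut, and the axes are right-handed (so a half turn about y gives the same grasp; the last joint's range is limited). The gripper opens to 87 mm and grips with 3 to 60 N. Pads are 19 mm wide; open, the fingers measure 117 mm over their backs; the gripper's body (75 mm by 190 mm) begins 51 mm behind the grasp point.
Start: joints at [-1.156, 0.469, -0.049, 1.532, 0.024, 1.141, -0.082], TCP at [0.29, 0.61, 0.24] pointing down, gripper open.
Joint ranges: [-2.59, 2.59], [-0.33, 1.99], [-1.39, 1.29], [0.1, 2.45], [-1.04, 4.18], [0.21, 1.99], [-2.66, 2.66]. Speed limits (rad/s): [2.57, 2.57, 3.14, 3.14, 3.14, 3.14, 3.14].

### API

Orientations are given as a 3x3 rotation matrix whose columns are the frame's x, y, z axes.
In Python, from bench import robot gives the robot as it stands.
- The arm moves only by the tool servo_tool, never from a script. Its argument "series" is text: rows parted by semicolons, each of 5 numbers parted by spaces: the shift along the world's x, y, z in cm, then the turn about the world's z in rad, then the finger opening in cm, from 0 to 8.7. In form: tx ty tz roll gripper; .... A call has 1 to 20 rows; each row shifts and turns the pose as measured when the row begins; what a row does not reach is not made up. A row lasts 1/8 s, in which the tool goes at most 62.5 mm and 10.7 degrees, less where a joint would pass 70% of its speed; a pose out of reach is approached as far as the arm can. A call with a gripper value outside its range is refused whole. The fingers move at their own pace and stop on an object; "grip_force" is the grip in N (left out, the last holds). Time passes only in rows, so rows that do not move let the fingers close. It gives the time, the measured TCP pose, the force and the opening at its end, in the units of the state.
- robot.sense(): the state, without advancing time (a new reading comes with each control period).
- robot.camera(name): name is "scene" or "top"; returns a dict with "img" (400x640x3 uint8, red, green, blue), "fx", "fy", "cx", "cy" (pixels), "world_to_cam" (4x4, takes a point from world to camera coordinates). Camera axes: x right, y up, looking along -z (the intrinsics and any distortion apply to the point x, -y, -z); pixel columns grow to the right and rows downward; lengths in m; the calibration is good to about 2 mm. A picture is of the moment at which its call begins. There is no depth.
- robot.hand_in(): hands the job in, once; it reports no verdict.
The state is a dict: "time_s": time; "joint_pos": joint angles; "joint_vel": joint speeds; "effort": joint torques, N m; "position": TCP position; "tool_rot": TCP orientation; "wrist_force": force on the tool from outside, world axes, zero at the start; "torque": the same for the moment, N m; "opening": opening from 0.0 (shut) to 1.0 (fully open).
Only numpy, scipy, OpenCV 4.12 (cv2) and the standard library are available. Lean on these libraries where they do the work, as an engineer would, in place of code of your own. Each camera call takes 0.05 s, during which the arm holds its last target. There are 200 camera calls.

### The job

Unpack the lens barrels from the locked transit cradle: draw the orange-handled locking pin out of its bore and park it lying in the notch at the top of the lug beside the bore, slide the lock frame fully open by its red knob, and lay every barrel crosswise in a pair of V-grooves of the open V-rest, so that it is cradled in both white bars, roughly centred, and cannot roll. When the cradle is empty, slide the lock frame fully shut again and leave the pin in the notch, the sign of an empty cradle; do not disturb the aligned mirror that stands near by.

Things in the scene. Friction and masses are not known exactly. Their poses are not given: they have to be found in the camera images.
- cradle: Transit cradle, fixed: black base 306 x 171 x 10 mm (y -97 to 74), two white V-notched bars (y = +-28 mm, 8 mm thick, 48 mm high; fingers fit between them). Origin on the table under the middle of the row; x along the row, z up. Barrel places: x = -90, -30, 30, 90, y 0, z 50 mm, barrel axis along y. Yaw -0.3 to 0.08 rad: its -y side (lug, pin) is to the robot's right, its -x end (red knob) near the robot.
- lock_frame (a joint): Slide of the U-shaped aluminium lock frame, m: 0 shut (tabs 5 mm over the barrel ends hold them in), 0.030 fully open at its stop (tabs stand between the barrels, 8 mm clear; barrels lift straight out). It opens toward the cradle's -x, stays where left, takes about 2 N; the pin in the bore locks it. Its top is 75 mm high; side strips at y = +-62 mm.
- knob (a point): Centre of the red knob on the near end of the lock frame: upright cylinder, diameter 20 mm, 24 mm tall, centre 93 mm above the table; moves with the frame; axes as the cradle's. Nothing as high stands within 40 mm.
- bore (a point): Mouth of the locking pin's bore, on its axis, in the -y face of the aluminium lug on the cradle's -y side, 65 mm above the table; 12 mm wide, runs along the cradle's y; axes as the cradle's. The lug is 26 mm thick (along y), reaches from 16 mm to the -x side of the bore to 78 mm to the +x side, and is 80 mm high, the two cheeks of the notch 100 mm.
- notch (a point): Parking notch in the lug, 60 mm to the cradle's +x of the bore: U-slot open at the top, running along the cradle's y, 13 mm wide, floor 80 mm above the table, cheeks to 100 mm with a slanted mouth 30 mm wide. The point is half-way through the lug on the axis of a parked pin, 85 mm above the table; axes as the cradle's. Park the pin with its handle to -y, as in the bore.
- pin_handle (a point): Centre of the locking pin's orange hexagonal handle, 20 mm across flats, 32 mm long. Pin axis = its own y: from this point toward +y the handle to 16 mm, flange (diameter 24) to 20 mm (shoulder), steel shank (diameter 10) to 65 mm. Loose, 0.07 kg, balanced just past the shoulder. At the start in the bore, axis 64 mm high, shoulder on the lug, handle to the cradle's -y: draw it 46 mm to -y.
- pin_shank (a point): Point on the axis of the pin's shank, 13 mm from the shoulder toward the tip (33 mm from the handle's centre); when the pin is parked it lies at point notch. Axes as the pin's.
- rest: Open V-rest, a loose block of 2.2 kg: aluminium base 262 x 110 x 12 mm with two white V-notched bars (y = +-28 mm, 8 mm thick, 48 mm high; fingers fit between them). Origin: centre of its underside; x along the row of four grooves, z up; yaw 0.85 to 1.3 rad. A barrel cradled in both bars has its axis 50 mm above the table, along y.
- groove_1 (a point): Groove 1 of the V-rest: the centre of a barrel that lies in it, midway between the bars, 50 mm above the table; barrel axis along this point's y. Grooves are 60 mm apart, at x = -90, -30, 30, 90 mm of the rest.
- groove_2 (a point): Groove 2 of the V-rest: the centre of a barrel that lies in it, midway between the bars, 50 mm above the table; barrel axis along this point's y. As groove_1.
- groove_3 (a point): Groove 3 of the V-rest: the centre of a barrel that lies in it, midway between the bars, 50 mm above the table; barrel axis along this point's y. As groove_1.
- groove_4 (a point): Groove 4 of the V-rest: the centre of a barrel that lies in it, midway between the bars, 50 mm above the table; barrel axis along this point's y. As groove_1.
- barrel_1_mid (a point): Lens barrel, loose: its centre. Axis = its own y. Dark grey, diameter 30 mm, 110 mm long, with a brass ring near one end and 12 mm long black hexagonal end caps (30 mm across flats) that hinder rolling and must stay outside the white bars. 0.11 to 0.21 kg. Grasp the middle; neighbours 60 mm apart leave 30 mm between. Starts in a cradle groove. None if absent.
- barrel_2_mid (a point): Lens barrel, loose: its centre. Like barrel_1. None if it is absent.
- barrel_3_mid (a point): Lens barrel, loose: its centre. Like barrel_1. None if it is absent.
- barrel_4_mid (a point): Lens barrel, loose: its centre. Like barrel_1. None if it is absent.
- mirror_mount: Bystander behind the cradle's lug: an aligned mirror on a black-footed post, 108 mm tall, foot 52 x 58 mm; origin under its middle. Not to be touched.
Things that resemble listed ones, but are neither listed nor needed, are in the scene too. What is shaped like the part that bears barrel_1_mid but purple is not meant.

How it is judged:
By the outcome, as a careful person would: the job done as asked, in the order asked, and still so for the second after the job is handed in, with the robot touching nothing.
Of barrel_1, barrel_2, barrel_3, barrel_4 only 3 to 4 are there at a start; the rules pass over those that are not, and their reading is None.
At some moment in a run one of rest, barrel_1, barrel_2, barrel_3, barrel_4 may be knocked a few centimetres aside while the robot is not near it.
Once in a run the grip may slacken for a moment while it holds something.
It also fails if it takes over 210 s, if anything falls off the work surface, if the arm or the gripper's body presses on something with over 40 N, if the wrist force passes 120 N, or if a joint passes its speed limit or range.

## Working session

There is one attempt and no reset: what is moved stays moved. The work goes in short steps, Python scripts to look and compute and a tool call to move; the robot and the scene stay as the last step left them, time stands still between calls to the robot, and variables do not carry over. Pictures are saved under pics/ and viewed, about 12 in all and at most 16, crops included, and the job is handed in when it is done.

Besides the shell and the picture viewer there is one more tool, called after "Request:" by a JSON object that holds its "op" and its "data", one argument or row to a line. servo_tool: Moves the arm, as the interface text tells. Its arguments: {"type":"object","properties":{"series":{"type":"string"},"grip_force":{"type":"number"}},"required":["series"]}

```bash
ls; mkdir -p pics
cat > h.py <<'E'
import numpy as np, cv2
from bench import robot
def cam(n):
    c=robot.camera(n); return c
def save(c,f,crop=None,s=1):
    im=c["img"][:,:,::-1]
    if crop: x0,y0,x1,y1=crop; im=im[y0:y1,x0:x1]
    if s!=1: im=cv2.resize(im,None,fx=s,fy=s,interpolation=cv2.INTER_CUBIC)
    cv2.imwrite("pics/"+f,im)
def ray(c,u,v):
    M=np.array(c["world_to_cam"]);R=M[:3,:3];o=-R.T@M[:3,3]
    d=np.array([(u-c["cx"])/c["fx"],-(v-c["cy"])/c["fy"],-1.0]); d=R.T@d
    return o,d/np.linalg.norm(d)
def onz(c,u,v,z):
    o,d=ray(c,u,v); return o+d*(z-o[2])/d[2]
def proj(c,p):
    M=np.array(c["world_to_cam"]);q=M[:3,:3]@np.asarray(p,float)+M[:3,3]
    return np.array([c["cx"]+c["fx"]*q[0]/-q[2], c["cy"]-c["fy"]*q[1]/-q[2]])
def tri(c1,a,c2,b):
    o1,d1=ray(c1,*a);o2,d2=ray(c2,*b)
    s=np.linalg.lstsq(np.c_[d1,-d2],o2-o1,rcond=None)[0]
    p,q=o1+s[0]*d1,o2+s[1]*d2
    return (p+q)/2,np.linalg.norm(p-q)
E
python3 - <<'E'
from h import *
for n in("scene","top"):
    c=cam(n);save(c,n+"0.png")
    print(n,{k:(v if k!="img" else v.shape) for k,v in c.items()})
s=robot.sense();print(s)
E
```

```text
pics
scene {'img': (400, 640, 3), 'fx': 377.70070982560947, 'fy': 377.70070982560947, 'cx': 323.20536006793026, 'cy': 201.93067587735123, 'world_to_cam': array([[ 0.83617632, -0.54827364, -0.01432379, -0.47466321],
       [ 0.31807037,  0.46348463,  0.82705093, -0.24299446],
       [-0.44681137, -0.69611637,  0.56194448, -0.85196209],
       [ 0.        ,  0.        ,  0.        ,  1.        ]])}
top {'img': (400, 640, 3), 'fx': 512.3321410780347, 'fy': 512.3321410780347, 'cx': 313.35200571481755, 'cy': 190.85226894083712, 'world_to_cam': array([[ 2.65859935e-03, -9.99993191e-01, -2.55911322e-03,
        -2.11051881e-04],
       [ 9.79239383e-01,  2.08469599e-03,  2.02696536e-01,
        -5.47279224e-01],
       [-2.02689821e-01, -3.04487333e-03,  9.79238258e-01,
        -1.53113053e+00],
       [ 0.00000000e+00,  0.00000000e+00,  0.00000000e+00,
         1.00000000e+00]])}
{'time_s': 0.1, 'joint_pos': array([-1.15588768,  0.46937388, -0.04858688,  1.53357888,  0.02412773,
        1.14099652, -0.08230952]), 'joint_vel': array([-3.36947266e-04, -2.12922839e-03, -4.99205718e-05, -1.75992787e-03,
       -5.95588362e-04,  3.39301030e-04, -1.21883317e-03]), 'effort': array([ 1.02423866e-03, -5.09169924e+01, -8.08853586e-02, -2.36830723e+01,
       -6.14262186e-02,  3.44544766e-02,  6.17210867e-05]), 'position': array([0.28961183, 0.60914722, 0.23859364]), 'tool_rot': array([[ 9.03133172e-01, -6.77371953e-04,  4.29360007e-01],
       [-4.29360532e-01, -1.63539453e-03,  9.03131695e-01],
       [ 9.04169246e-05, -9.99998433e-01, -1.76781583e-03]]), 'wrist_force': array([-0.54120152, -0.38989213,  0.28095967]), 'torque': array([-0.01419786, -0.05203707, -0.01798146]), 'opening': 1.0029998583584327}
```

View pics/scene0.png

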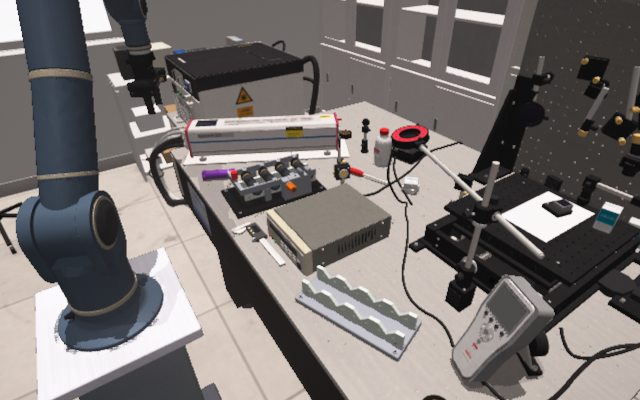

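View pics/top0.png

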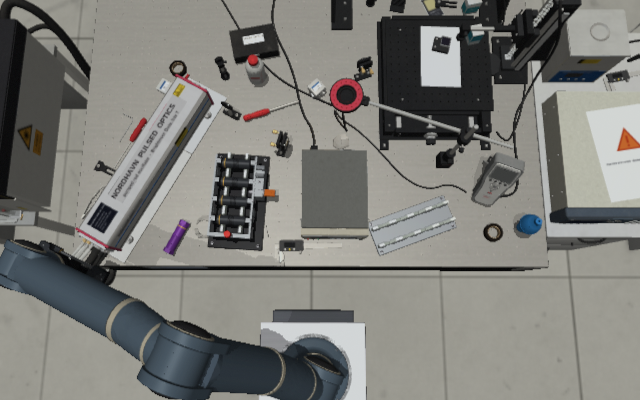

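Run:
```python
from h import *
a=cv2.imread("pics/top0.png")[140:260,195:305]; b=cv2.imread("pics/scene0.png")[150:215,220:355]
a=cv2.resize(a,None,fx=5,fy=5,interpolation=2)
cv2.imwrite("pics/crA.png",a)
b=cv2.resize(b,None,fx=5.9,fy=5.9,interpolation=2)
cv2.imwrite("pics/crB.png",b)
print(a.shape,b.shape)
```

```text
(600, 550, 3) (384, 796, 3)
```

View pics/crA.png

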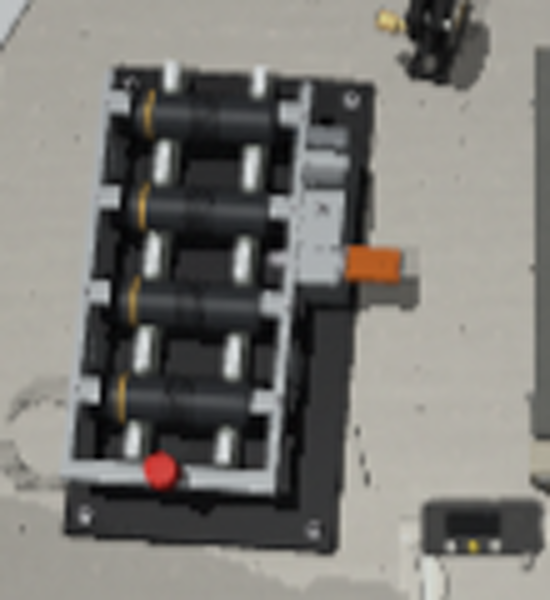

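View pics/crB.png

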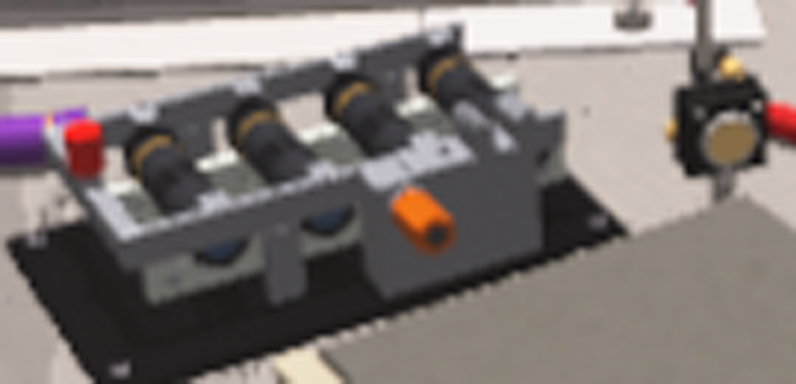

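```bash
cat >> h.py <<'E'
def cen(c,kind,roi=None):
    h=cv2.cvtColor(c["img"],cv2.COLOR_RGB2HSV); H,S,V=cv2.split(h)
    m={"orange":(H>=6)&(H<16)&(S>180)&(V>100),"red":((H<5)|(H>175))&(S>150)&(V>90)}[kind].astype(np.uint8)
    if roi: z=np.zeros_like(m);x0,y0,x1,y1=roi;z[y0:y1,x0:x1]=m[y0:y1,x0:x1];m=z
    n,l,st,ce=cv2.connectedComponentsWithStats(m)
    return [(tuple(np.round(ce[i],2)),int(st[i,4])) for i in range(1,n) if st[i,4]>8]
E
python3 - <<'E'
from h import *
from scipy.optimize import least_squares
s,t=cam("scene"),cam("top")
ct={k:cen(t,k,(195,140,305,260)) for k in("orange","red")}
cs={k:cen(s,k,(220,150,355,215)) for k in("orange","red")}
print(ct,cs)
for k in ct: print(k,tri(t,ct[k][0][0],s,cs[k][0][0]))
# base corners, top crop
A=lambda x,y:((x+.5)/5-.5+195,(y+.5)/5-.5+140)
B=lambda x,y:((x+.5)/5.9-.5+220,(y+.5)/5.9-.5+150)
C=[(-.153,.074),(.153,.074),(.153,-.097),(-.153,-.097)]
px=[A(65,535),A(113,67),A(375,82),A(335,550)]
W=[onz(t,*p,.01)[:2] for p in px]; print(np.round(W,4))
def T(p,q):
    c,si=np.cos(p[2]),np.sin(p[2]);return np.array([p[0]+c*q[0]-si*q[1],p[1]+si*q[0]+c*q[1]])
f=lambda p:np.ravel([T(p,q)-w for q,w in zip(C,W)])
r=least_squares(f,[.75,.25,-.2]);print("cradle",r.x,r.fun)
for nm,q,z in [("corner-x-y",(-.153,-.097),.01),("corner+x-y",(.153,-.097),.01),("corner-x+y",(-.153,.074),.01)]:
    print(nm,proj(s,[*T(r.x,q),z]))
print("scene obs",B(100,384),B(632,232),B(8,240))
def inv(p,w):
    c,si=np.cos(p[2]),np.sin(p[2]);d=np.array(w)-p[:2];return c*d[0]+si*d[1],-si*d[0]+c*d[1]
for k in ct: print(k,inv(r.x,tri(t,ct[k][0][0],s,cs[k][0][0])[0][:2]))
# mirror, box top, ring
E
python3 - <<'E'
import cv2
a=cv2.imread("pics/top0.png")[135:265,295:530]
cv2.imwrite("pics/crC.png",cv2.resize(a,None,fx=3.4,fy=3.4,interpolation=2))
b=cv2.imread("pics/scene0.png")[180:365,260:470]
cv2.imwrite("pics/crD.png",cv2.resize(b,None,fx=3.2,fy=3.2,interpolation=2))
E
```

```text
{'orange': [((np.float64(268.86), np.float64(192.33)), 57)], 'red': [((np.float64(226.64), np.float64(233.53)), 36)]} {'orange': [((np.float64(290.49), np.float64(186.08)), 49)], 'red': [((np.float64(352.17), np.float64(170.09)), 23), ((np.float64(233.8), np.float64(174.7)), 46)]}
orange (array([0.53997752, 0.13784968, 0.06732357]), np.float64(7.587183247954766e-05))
red (array([0.54745855, 0.14012127, 0.12787838]), np.float64(0.3625430831041046))
[[0.3784 0.3308]
 [0.6814 0.3132]
 [0.6717 0.1431]
 [0.3695 0.162 ]]
cradle [ 0.52593351  0.24877971 -0.05905713] [-0.0008558   0.00084521  0.0016136   0.00042563  0.00126055 -0.00021409
 -0.00201834 -0.00105675]
corner-x-y [237.14289939 216.47541473]
corner+x-y [326.0939251  188.12590193]
corner-x+y [219.84890245 190.07813234]
scene obs (236.53389830508473, 214.66949152542372) (326.70338983050846, 188.90677966101694) (220.9406779661017, 190.26271186440678)
orange (np.float64(0.02056692922347118), np.float64(-0.1099077190437145))
red (np.float64(0.027900842212710046), np.float64(-0.10719853632715057))
```

View pics/crC.png

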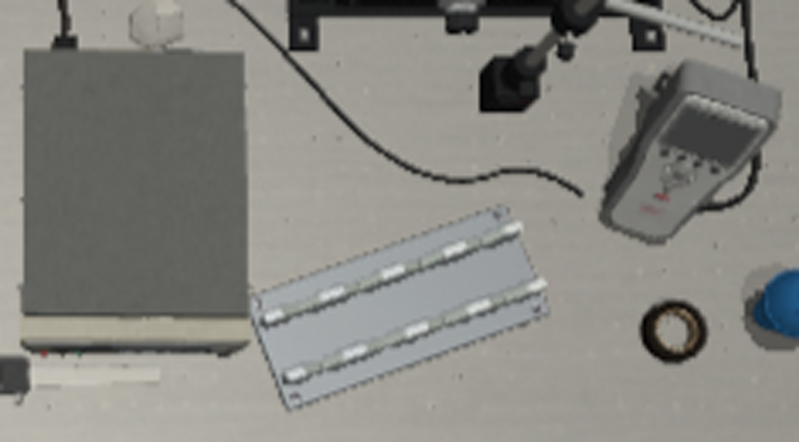

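View pics/crD.png

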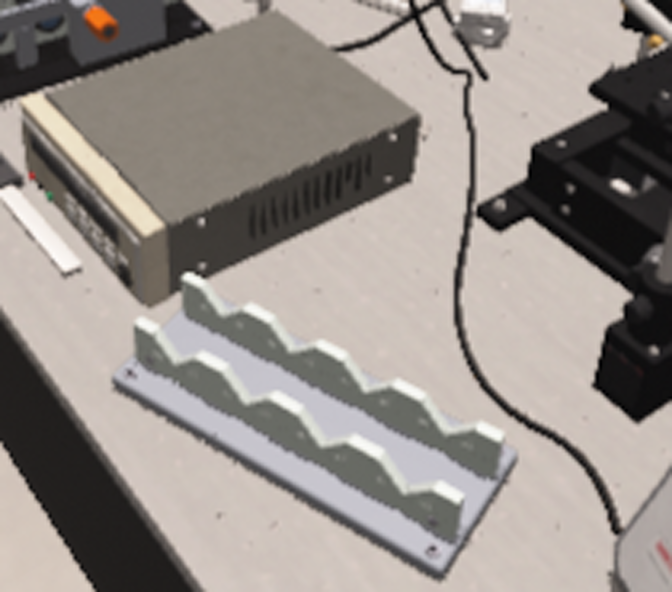

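```bash
cat >> h.py <<'E'
from scipy.optimize import least_squares
def T(p,q):
    c,si=np.cos(p[2]),np.sin(p[2]);return np.array([p[0]+c*q[0]-si*q[1],p[1]+si*q[0]+c*q[1]])
def inv(p,w):
    c,si=np.cos(p[2]),np.sin(p[2]);d=np.array(w)[:2]-p[:2];return np.array([c*d[0]+si*d[1],-si*d[0]+c*d[1]])
def fit(C,W,p0):
    r=least_squares(lambda p:np.ravel([T(p,q)-w for q,w in zip(C,W)]),p0);return r.x,r.fun
E
python3 - <<'E'
from h import *
s,t=cam("scene"),cam("top")
A=lambda x,y:((x+.5)/3.4-.5+295,(y+.5)/3.4-.5+135)
B=lambda x,y:((x+.5)/3.2-.5+260,(y+.5)/3.2-.5+180)
P=[A(252,297),A(507,207),A(549,315),A(291,410)]
W=[onz(t,*p,.012)[:2] for p in P]
print("sides",[np.linalg.norm(W[i]-W[(i+1)%4]) for i in range(4)])
C=[(-.131,.055),(.131,.055),(.131,-.055),(-.131,-.055)]
r,f=fit(C,W,[.45,-.25,-1.2]);print("rest",r,f)
for q in [(-.131,-.055),(-.131,.055),(.131,.055),(.131,-.055)]: print(q,proj(s,[*T(r,q),.012]))
print("obs",B(115,378),B(441,577),B(517,455))
print("box", tri(t,A(246,315),s,B(165,232)), tri(t,A(244,50),s,B(419,117)))
print("bar ends",tri(t,A(521,228),s,B(503,428)),tri(t,A(545,287),s,B(465,490)))
print("knob",tri(t,(226.64,233.53),s,(233.8,174.7)))
c=[.5259,.2488,-.0591]
print("knob local",inv(c,tri(t,(226.64,233.53),s,(233.8,174.7))[0]))
# mirror base
print("mirror approx",onz(t,280,154,0.0),inv(c,onz(t,280,154,0.0)))
print("dmm top",onz(t,494,155,.08))
# whites
E
```

```text
sides [np.float64(0.25462984739255), np.float64(0.10697008589984348), np.float64(0.25562537638526783), np.float64(0.10925344089085952)]
rest [ 0.44804513 -0.31009945 -1.22890894] [-0.00077976  0.00507517  0.00168135 -0.00187193 -0.00044972 -0.0049897
 -0.00045187  0.00178646]
(-0.131, -0.055) [293.43164889 296.84773368]
(-0.131, 0.055) [322.66032846 269.2266932 ]
(0.131, 0.055) [421.23516063 321.25109511]
(0.131, -0.055) [396.43401564 359.05619039]
obs (295.59375, 297.78125) (397.46875, 359.96875) (421.21875, 321.84375)
box (array([ 0.43072069, -0.16067024,  0.07531292]), np.float64(0.0015726323930619983)) (array([ 0.67405446, -0.16319134,  0.08051752]), np.float64(0.00023121352233182308))
bar ends (array([ 0.51739379, -0.41614824,  0.05499148]), np.float64(0.007452965520841889)) (array([ 0.46470344, -0.43591219,  0.05410202]), np.float64(0.010079254044572262))
knob (array([0.40954238, 0.25857944, 0.09274555]), np.float64(0.00012134644233344799))
knob local [-0.1167321   0.00288963]
mirror approx [0.68128507 0.11028639 0.        ] [ 0.16329518 -0.12909387]
dmm top [ 0.65671953 -0.55726333  0.08      ]
```

Request:
{"op": "servo_tool", "data": {
  "series": "2.5 -4.7 0.4 -0.1186 4;2.5 -4.7 0.4 -0.1186 4;2.5 -4.7 0.4 -0.1186 4;2.5 -4.7 0.4 -0.1186 4;2.5 -4.7 0.4 -0.1186 4;2.5 -4.7 0.4 -0.1186 4;2.5 -4.7 0.4 -0.1186 4;2.5 -4.7 0.4 -0.1186 4;2.5 -4.7 0 -0.1186 4;2.5 -4.7 0 -0.1186 4;0 0 0 0 4;0 0 0 0 4",
  "grip_force": 15
}}

```text
time_s: 1.8
position: [0.543, 0.1242, 0.273]
tool_rot: [[-0.096, 0.005, 0.995], [-0.995, 0.004, -0.096], [-0.004, -1.0, 0.005]]
wrist_force: [-0.9, -0.1, 0.1]
opening: 0.461
```

Request:
{"op": "servo_tool", "data": {
  "series": "-0.2 1.4 -4 0.037 4;0 0 -4 0 4;0 0 -4 0 4;0 0 0 0 4;0 0 0 0 4"
}}

```text
time_s: 2.42
position: [0.5396, 0.1472, 0.1525]
tool_rot: [[-0.043, 0.008, 0.999], [-0.999, 0.01, -0.043], [-0.01, -1.0, 0.008]]
wrist_force: [0.7, 0.7, 0.3]
opening: 0.461
```

Request:
{"op": "servo_tool", "data": {
  "series": "0.1 -0.9 0 -0.016 4;0 0 0 0 4;0 0 0 0 4"
}}

```text
time_s: 2.8
position: [0.5428, 0.1383, 0.1564]
tool_rot: [[-0.059, 0.015, 0.998], [-0.998, 0.012, -0.059], [-0.013, -1.0, 0.014]]
wrist_force: [0.2, 0.4, -0.5]
opening: 0.462
```

Run:
```python
from h import *
s,t=cam("scene"),cam("top")
print(robot.sense()["position"])
print(-np.array(s["world_to_cam"])[:3,:3].T@np.array(s["world_to_cam"])[:3,3])
a=cv2.resize(s["img"][115:235,220:350,::-1],None,fx=5,fy=5,interpolation=2)
cv2.imwrite("pics/p7.png",a)
print(cen(s,"orange",(220,150,355,215)),cen(t,"orange",(195,140,305,260)))
```

```text
[0.54269155 0.13822199 0.15611768]
[ 0.09352512 -0.74068589  0.67292521]
[((np.float64(290.36), np.float64(185.77)), 39)] []
```

View pics/p7.png

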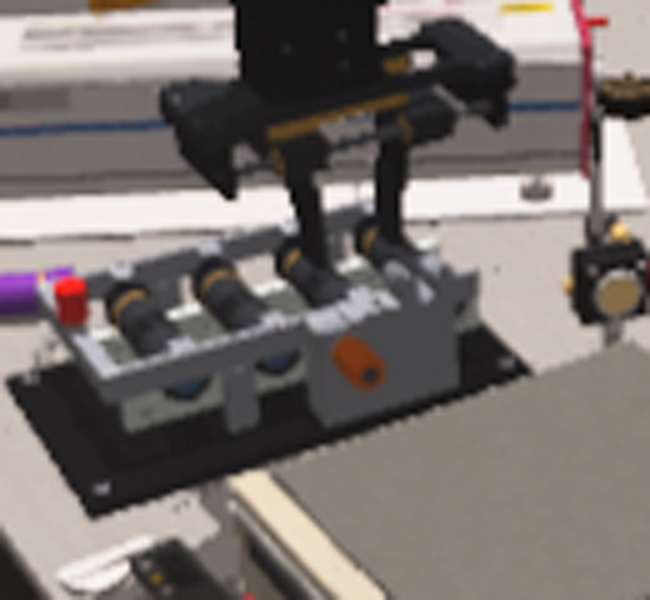

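Request:
{"op": "servo_tool", "data": {
  "series": "-0.1 0 -3 0 4;0 0 -3 0 4;0 0 -1.5 0 4;0 0 0 0 4;0 0 0 0 4"
}}

```text
time_s: 3.52
position: [0.5435, 0.139, 0.0814]
tool_rot: [[-0.059, 0.019, 0.998], [-0.998, 0.014, -0.059], [-0.015, -1.0, 0.018]]
wrist_force: [0.5, 0.3, 0.2]
opening: 0.461
```

Request:
{"op": "servo_tool", "data": {
  "series": "-0.25 -0.1 -1 0 4;0 0 -0.8 0 4;0 0 0 0 4;0 0 0 0 4"
}}

```text
time_s: 4.03
position: [0.5419, 0.1383, 0.0639]
tool_rot: [[-0.059, 0.022, 0.998], [-0.998, 0.015, -0.059], [-0.017, -1.0, 0.021]]
wrist_force: [0.8, -0.1, -0.2]
opening: 0.462
```

Request:
{"op": "servo_tool", "data": {
  "series": "0 0 0 0 1.5;0 0 0 0 1.5;0 0 0 0 1.5;0 0 0 0 1.5;0 0 0 0 1.5",
  "grip_force": 15
}}

```text
time_s: 4.65
position: [0.541, 0.1382, 0.064]
tool_rot: [[-0.059, 0.02, 0.998], [-0.998, 0.015, -0.059], [-0.016, -1.0, 0.019]]
wrist_force: [-0.4, -0.2, 0.3]
opening: 0.227
```

Request:
{"op": "servo_tool", "data": {
  "series": "-0.06 -1 0 0 1.5;-0.06 -1 0 0 1.5;-0.06 -1 0 0 1.5;-0.06 -1 0 0 1.5;-0.06 -1 0 0 1.5;-0.06 -1 0 0 1.5;0 0 0 0 1.5;0 0 0 0 1.5",
  "grip_force": 30
}}

```text
time_s: 5.65
position: [0.5378, 0.0725, 0.0641]
tool_rot: [[-0.061, 0.022, 0.998], [-0.998, 0.015, -0.061], [-0.016, -1.0, 0.021]]
wrist_force: [0.3, 0.8, -1.2]
opening: 0.227
```

Request:
{"op": "servo_tool", "data": {
  "series": "0 0 2.5 0 1.5;0 0 2.5 0 1.5;1 0 0.5 0 1.5;1.5 -0.1 0 0 1.5;1.5 -0.1 0 0 1.5;1.5 -0.1 0 0 1.5;0 0 0 0 1.5;0 0 0 0 1.5"
}}

```text
time_s: 6.65
position: [0.5956, 0.0711, 0.1163]
tool_rot: [[-0.058, 0.016, 0.998], [-0.998, 0.014, -0.058], [-0.015, -1.0, 0.015]]
wrist_force: [-0.6, 0.0, -0.5]
opening: 0.222
```

Run:
```python
from h import *
s,t=cam("scene"),cam("top")
a=cv2.resize(s["img"][115:235,240:370,::-1],None,fx=4,fy=4,interpolation=2)
b=cv2.resize(t["img"][115:215,195:305,::-1],None,fx=3.6,fy=3.6,interpolation=2)
o=np.zeros((480,520+396,3),np.uint8);o[:480,:520]=a;o[:360,520:]=b
cv2.imwrite("pics/p8.png",cv2.resize(o,(800,419)))
```

```text
(no output)
```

View pics/p8.png

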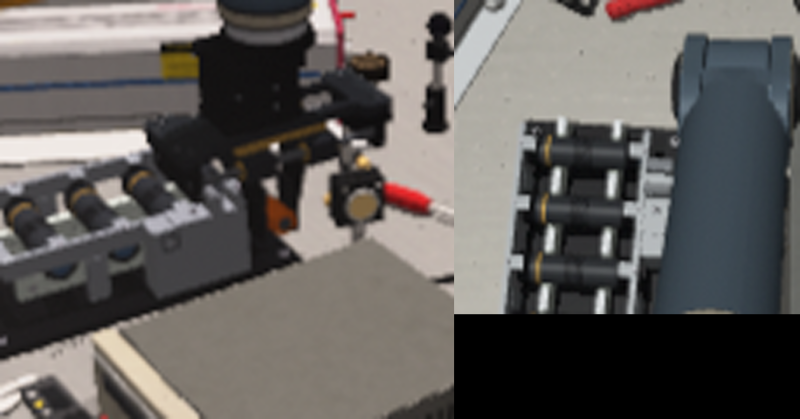

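Request:
{"op": "servo_tool", "data": {
  "series": "0.1 1.2 0 0 1.5;0.1 1.2 0 0 1.5;0.1 1.2 0 0 1.5;0.1 1.2 0 0 1.5;0.1 1 0 0 1.5;0 0 0 0 1.5;0 0 0 0 1.5"
}}

```text
time_s: 7.62
position: [0.5998, 0.1355, 0.1169]
tool_rot: [[-0.054, 0.016, 0.998], [-0.998, 0.015, -0.055], [-0.016, -1.0, 0.016]]
wrist_force: [1.9, -0.2, -1.1]
opening: 0.228
```

Request:
{"op": "servo_tool", "data": {
  "series": "0.1 -0.25 -0.8 0 1.5;0 0 -0.8 0 1.5;0 0 0 0 1.5;0 0 0 0 1.5"
}}

```text
time_s: 8.12
position: [0.6007, 0.1308, 0.0992]
tool_rot: [[-0.057, 0.015, 0.998], [-0.998, 0.014, -0.057], [-0.015, -1.0, 0.015]]
wrist_force: [-0.1, -0.1, -1.4]
opening: 0.227
```

Request:
{"op": "servo_tool", "data": {
  "series": "0 0.22 -0.5 0 1.5;0 0 -0.5 0 1.5;0 0 0 0 1.5;0 0 0 0 1.5"
}}

```text
time_s: 8.62
position: [0.6008, 0.1333, 0.0887]
tool_rot: [[-0.057, 0.016, 0.998], [-0.998, 0.014, -0.057], [-0.015, -1.0, 0.015]]
wrist_force: [-0.0, -0.0, -0.4]
opening: 0.223
```

Request:
{"op": "servo_tool", "data": {
  "series": "0 0 -0.2 0 1.5;0 0 -0.2 0 1.5;0 0 0 0 1.5;0 0 0 0 1.5"
}}

```text
time_s: 9.12
position: [0.601, 0.1334, 0.0851]
tool_rot: [[-0.057, 0.016, 0.998], [-0.998, 0.015, -0.057], [-0.015, -1.0, 0.015]]
wrist_force: [-0.0, -0.7, 0.0]
opening: 0.223
```

Request:
{"op": "servo_tool", "data": {
  "series": "0 0 -0.15 0 1.5;0 0 0 0 1.5;0 0 0 0 2.4;0 0 0 0 3.2;0 0 0 0 3.6;0 0 0 0 3.6"
}}

```text
time_s: 9.88
position: [0.6014, 0.1335, 0.0842]
tool_rot: [[-0.057, 0.017, 0.998], [-0.998, 0.015, -0.057], [-0.016, -1.0, 0.016]]
wrist_force: [-0.5, 0.9, -0.3]
opening: 0.405
```

Request:
{"op": "servo_tool", "data": {
  "series": "0 0 2 0 3.6;0 0 4 0 3.6;0 0 4 0 3.6;-2 1.3 2 0 4.5;-4 2.5 0 0 4.5;-4 2.6 0 0 4.5;-4 2.6 0 0 4.5;-4 2.6 0 0 4.5;0 0 0 0 4.5;0 0 0 0 4.5"
}}

```text
time_s: 11.12
position: [0.4199, 0.2512, 0.2217]
tool_rot: [[-0.061, 0.033, 0.998], [-0.998, 0.024, -0.062], [-0.026, -0.999, 0.032]]
wrist_force: [0.4, -0.5, 0.3]
opening: 0.516
```

Run:
```python
from h import *
s,t=cam("scene"),cam("top")
co,ct=cen(s,"orange",(220,130,365,235)),cen(t,"orange",(195,100,325,260)); print(co,ct)
if co and ct: p=tri(t,ct[0][0],s,co[0][0]);print(p,inv([.5259,.2488,-.0591],p[0]))
a=cv2.resize(s["img"][145:225,220:350,::-1],None,fx=6,fy=6,interpolation=2)
cv2.imwrite("pics/p9.png",a)
```

```text
[((np.float64(308.43), np.float64(175.16)), 51)] [((np.float64(270.33), np.float64(171.33)), 63)]
(array([0.60157149, 0.13273372, 0.08776238]), np.float64(0.0003032000854319164)) [ 0.0823949  -0.11139405]
```

View pics/p9.png

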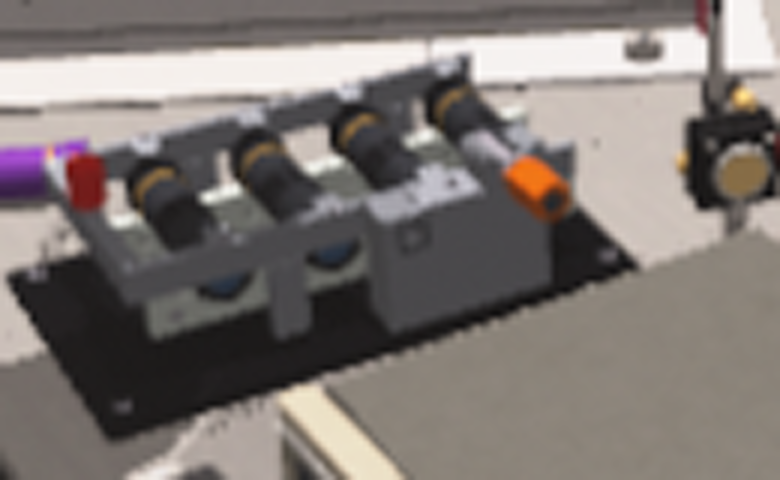

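Request:
{"op": "servo_tool", "data": {
  "series": "-1 0.7 -4 0 4.5;0 0 -4 0 4.5;0 0 -2 0 4.5;0 0 0 0 4.5;0 0 0 0 4.5"
}}

```text
time_s: 11.85
position: [0.4165, 0.255, 0.1206]
tool_rot: [[-0.073, 0.038, 0.997], [-0.997, 0.024, -0.074], [-0.027, -0.999, 0.037]]
wrist_force: [0.4, -0.2, -0.2]
opening: 0.521
```

Request:
{"op": "servo_tool", "data": {
  "series": "-0.7 0.3 0 0.014 4.5;0 0 -1 0 4.5;0 0 -1 0 4.5;0 0 0 0 4.5;0 0 0 0 1.5;0 0 0 0 1.5;0 0 0 0 1.5;0 0 0 0 1.5"
}}

```text
time_s: 12.85
position: [0.4076, 0.2591, 0.1012]
tool_rot: [[-0.059, 0.035, 0.998], [-0.998, 0.027, -0.06], [-0.029, -0.999, 0.034]]
wrist_force: [-2.2, -0.3, 1.4]
opening: 0.22
```

Request:
{"op": "servo_tool", "data": {
  "series": "-0.4 0.024 0 0 1.5;-0.4 0.024 0 0 1.5;-0.4 0.024 0 0 1.5;-0.4 0.024 0 0 1.5;-0.4 0.024 0 0 1.5;-0.4 0.024 0 0 1.5;-0.3 0.02 0 0 1.5;-0.2 0.01 0 0 1.5"
}}

```text
time_s: 13.85
position: [0.3784, 0.261, 0.1012]
tool_rot: [[-0.059, 0.039, 0.997], [-0.998, 0.028, -0.061], [-0.03, -0.999, 0.037]]
wrist_force: [2.4, -0.2, -2.2]
opening: 0.225
```

Request:
{"op": "servo_tool", "data": {
  "series": "-0.3 0.02 0 0 1.5;-0.3 0.02 0 0 1.5;0 0 0 0 1.5"
}}

```text
time_s: 14.22
position: [0.3776, 0.261, 0.1012]
tool_rot: [[-0.061, 0.05, 0.997], [-0.998, 0.03, -0.063], [-0.033, -0.998, 0.048]]
wrist_force: [-1.4, 1.4, -0.8]
opening: 0.221
```

Request:
{"op": "servo_tool", "data": {
  "series": "0 0 0 0 4.4;0 0 0 0 4.4;0 0 2 0 4.4;0 0 4 0 4.4;0 0 4 0 4.4;0 0 0 0 4.4"
}}

```text
time_s: 14.98
position: [0.376, 0.2605, 0.2045]
tool_rot: [[-0.059, 0.049, 0.997], [-0.998, 0.029, -0.061], [-0.032, -0.998, 0.047]]
wrist_force: [-0.5, 0.6, -1.1]
opening: 0.503
```

Run:
```python
from h import *
s,t=cam("scene"),cam("top");print(robot.sense()["position"])
c=[.5259,.2488,-.0591]
for n,k in((t,"top"),(s,"sc")):
    im=n["img"][:,:,::-1].copy();im=cv2.resize(im,None,fx=6,fy=6,interpolation=2)
    for X in(-.09,-.03,.03,.09):
        for Y in(-.055,0,.055):
            u=proj(n,[*T(c,(X,Y)),.05]);cv2.circle(im,tuple(int(v) for v in (u+.5)*6-.5),3,(0,255,0),-1)
    if k=="top": A=im[140*6:250*6,200*6:285*6]
    else: B=im[150*6:210*6,225*6:330*6]
A=cv2.resize(A,(400,518)); B=cv2.resize(B,(400,229))
o=np.zeros((518,800,3),np.uint8);o[:,:400]=A;o[:229,400:]=B
cv2.imwrite("pics/p10.png",o)
```

```text
[0.37427141 0.25918721 0.20162379]
```

View pics/p10.png

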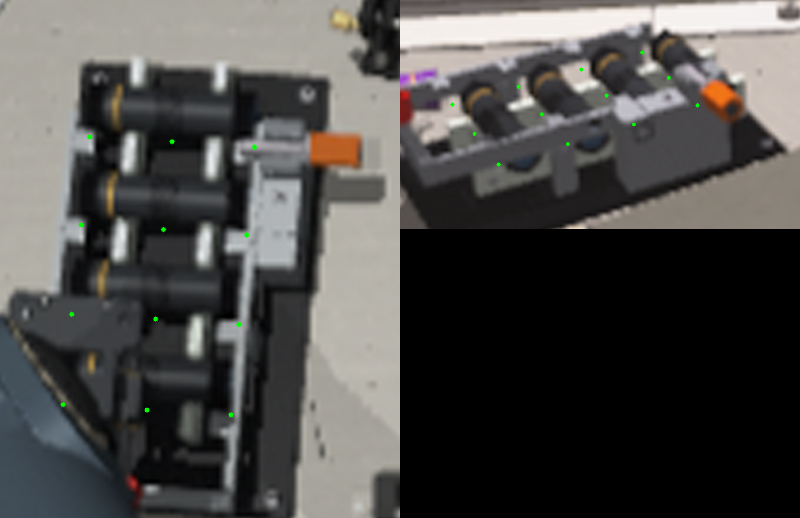

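Run:
```python
from h import *
s,t=cam("scene"),cam("top")
c=[.5259,.2488,-.0591]
def ye(n,roi):
    h=cv2.cvtColor(n["img"],cv2.COLOR_RGB2HSV);H,S,V=cv2.split(h)
    m=((H>=12)&(H<=28)&(S>100)&(V>60)).astype(np.uint8);x0,y0,x1,y1=roi
    k,l,st,ce=cv2.connectedComponentsWithStats(m[y0:y1,x0:x1]);return [(ce[i]+[x0,y0],st[i,4]) for i in range(1,k) if st[i,4]>=3]
a=ye(t,(205,145,262,235));b=ye(s,(225,150,330,200))
print(a);print(b)
a=sorted([p for p,_ in a],key=lambda p:p[1]); 
for p in a: w=onz(t,*p,.064);print("top@64mm",w,inv(c,w))
# dark barrel profile along x line through cradle (z=.06 plane) in top view
g=cv2.cvtColor(t["img"],cv2.COLOR_RGB2GRAY)
for z in(.05,):
  for Y in(-.012,0,.012):
    xs=np.arange(-.1,.16,.003);v=[int(cv2.getRectSubPix(g,(1,1),tuple(map(float,proj(t,[*T(c,(x,Y)),z]))))[0,0]) for x in xs];print(Y,v)
```

```text
[(array([224.3, 161.8]), np.int32(10)), (array([223.27272727, 180.27272727]), np.int32(11)), (array([221.33333333, 198.33333333]), np.int32(9)), (array([219. , 216.5]), np.int32(4))]
[(array([294.125, 161.625]), np.int32(8)), (array([279.11111111, 165.55555556]), np.int32(9)), (array([263. , 169.6]), np.int32(5)), (array([244.54545455, 175.        ]), np.int32(11)), (array([308.17391304, 173.7826087 ]), np.int32(23))]
top@64mm [0.63760884 0.27917662 0.064     ] [0.1097196  0.03692173]
top@64mm [0.57849484 0.28011853 0.064     ] [0.05065317 0.0343704 ]
top@64mm [0.52154373 0.28390176 0.064     ] [-0.00642197  0.03478317]
top@64mm [0.46508467 0.28882021 0.064     ] [-0.06307297  0.03635824]
-0.012 [10, 10, 11, 11, 10, 13, 16, 19, 27, 44, 63, 72, 58, 43, 39, 38, 42, 47, 48, 49, 49, 46, 35, 9, 9, 14, 22, 32, 37, 46, 63, 72, 63, 51, 44, 42, 45, 49, 48, 47, 48, 46, 36, 13, 12, 17, 27, 36, 43, 54, 71, 78, 68, 52, 44, 40, 42, 46, 46, 46, 46, 38, 17, 12, 11, 15, 26, 36, 42, 52, 70, 82, 72, 51, 45, 41, 40, 42, 43, 45, 74, 133, 172, 172, 170, 170, 170]
0 [11, 13, 14, 13, 11, 12, 11, 11, 17, 29, 50, 63, 49, 35, 28, 32, 43, 47, 45, 37, 31, 32, 34, 24, 9, 11, 19, 27, 30, 36, 53, 60, 48, 35, 30, 33, 42, 47, 48, 48, 48, 45, 30, 13, 12, 14, 19, 27, 32, 40, 58, 71, 60, 44, 34, 34, 40, 45, 46, 46, 44, 34, 12, 12, 12, 14, 18, 26, 35, 45, 56, 61, 52, 41, 34, 33, 37, 43, 43, 43, 84, 143, 171, 171, 170, 169, 168]
0.012 [31, 27, 43, 58, 61, 63, 62, 63, 63, 62, 66, 70, 74, 72, 47, 43, 39, 50, 60, 62, 61, 59, 57, 56, 58, 59, 56, 44, 35, 42, 54, 66, 58, 43, 40, 36, 39, 47, 42, 29, 27, 27, 18, 12, 12, 16, 24, 34, 38, 45, 62, 77, 67, 45, 39, 37, 38, 40, 39, 30, 21, 18, 11, 10, 13, 14, 21, 28, 33, 40, 53, 64, 59, 45, 36, 32, 28, 33, 39, 43, 76, 129, 162, 170, 169, 169, 169]
```

Request:
{"op": "servo_tool", "data": {
  "series": "5 -0.3 0 0 4.4;5 -0.3 0 0 4.4;5 -0.3 0 0 4.4;5 -0.3 0 0 4.4;4.5 -0.3 0 0 4.4;0 0 0 0 4.4;0 0 0 0 4.4"
}}

```text
time_s: 16.05
position: [0.6194, 0.241, 0.1875]
tool_rot: [[-0.055, 0.023, 0.998], [-0.998, 0.011, -0.056], [-0.012, -1.0, 0.022]]
wrist_force: [-0.3, 0.2, -0.3]
opening: 0.502
```

Request:
{"op": "servo_tool", "data": {
  "series": "1.7 0.1 -4 0 4.4;0 0 -4 0 4.4;0 0 0 0 4.4;0 0 0 0 4.4"
}}

```text
time_s: 16.55
position: [0.6323, 0.2445, 0.1066]
tool_rot: [[-0.051, 0.02, 0.998], [-0.999, 0.013, -0.051], [-0.014, -1.0, 0.02]]
wrist_force: [1.0, 0.2, 0.2]
opening: 0.505
```

Request:
{"op": "servo_tool", "data": {
  "series": "0.6 -0.2 0 -0.008 4.4;0 0 0 0 4.4;0.1 0 -2 0 4.4;0.1 0 -2 0 4.4;0 0 -1.2 0 4.4;0 0 0 0 4.4;0 0 0 0 4.4"
}}

```text
time_s: 17.42
position: [0.6415, 0.243, 0.054]
tool_rot: [[-0.059, 0.024, 0.998], [-0.998, 0.015, -0.06], [-0.017, -1.0, 0.023]]
wrist_force: [-0.1, -0.5, 0.4]
opening: 0.504
```

Close, at 25 N.

Request:
{"op": "servo_tool", "data": {
  "series": "0 0 0 0 2.5;0 0 0 0 2.5;0 0 0 0 2.5;0 0 0 0 2.5;0 0 0 0 2.5",
  "grip_force": 25
}}

```text
time_s: 18.05
position: [0.6365, 0.2435, 0.054]
tool_rot: [[-0.058, 0.013, 0.998], [-0.998, 0.015, -0.058], [-0.016, -1.0, 0.013]]
wrist_force: [-1.8, -0.7, -1.5]
opening: 0.335
```

Request:
{"op": "servo_tool", "data": {
  "series": "0 0 2 0 2.5;0 0 4 0 2.5;0 0 5 0 2.5;0 0 4 0 2.5;0 0 0 0 2.5;0 0 0 0 2.5"
}}

```text
time_s: 18.8
position: [0.6385, 0.2426, 0.2145]
tool_rot: [[-0.06, 0.022, 0.998], [-0.998, 0.017, -0.06], [-0.018, -1.0, 0.021]]
wrist_force: [-0.2, 0.6, -2.7]
opening: 0.335
```

Request:
{"op": "servo_tool", "data": {
  "series": "-1.2 -4.9 0 -0.09 2.5;-1.2 -4.9 0 -0.09 2.5;-1.2 -4.9 0 -0.09 2.5;-1.2 -4.9 0 -0.09 2.5;-1.2 -4.9 0 -0.09 2.5;-1.2 -4.9 0 -0.09 2.5;-1.2 -4.9 0 -0.09 2.5;-1.2 -4.9 0 -0.09 2.5;-1.2 -4.9 0 -0.09 2.5;-1.2 -4.9 0 -0.09 2.5;-1.2 -4.9 0 -0.09 2.5;-1 -4 0 -0.09 2.5;0 0 0 -0.09 2.5;0 0 0 0 2.5;0 0 0 0 2.5"
}}

```text
time_s: 20.68
position: [0.4774, -0.3501, 0.1958]
tool_rot: [[-0.954, -0.003, 0.3], [-0.3, -0.001, -0.954], [0.003, -1.0, 0.0]]
wrist_force: [-0.1, -0.2, -2.5]
opening: 0.34
```

Run:
```python
from h import *
s,t=cam("scene"),cam("top");print(robot.sense()["position"])
r=[.448,-.3101,-1.229]
out=[]
for n,roi in((s,(270,225,430,375)),(t,(355,180,475,270))):
    im=cv2.resize(n["img"][:,:,::-1],None,fx=5,fy=5,interpolation=2)
    for X in(-.09,-.03,.03,.09):
        for Y in(-.028,.028):
            u=proj(n,[*T(r,(X,Y)),.029]);cv2.circle(im,tuple(int(v) for v in (u+.5)*5-.5),3,(0,255,0),-1)
    x0,y0,x1,y1=[5*v for v in roi]; out.append(cv2.resize(im[y0:y1,x0:x1],(400,375 if n is s else 300)))
o=np.zeros((375,800,3),np.uint8);o[:,:400]=out[0];o[:300,400:]=out[1]
cv2.imwrite("pics/p11.png",o)
```

```text
[ 0.47779308 -0.34961526  0.19605067]
```

View pics/p11.png

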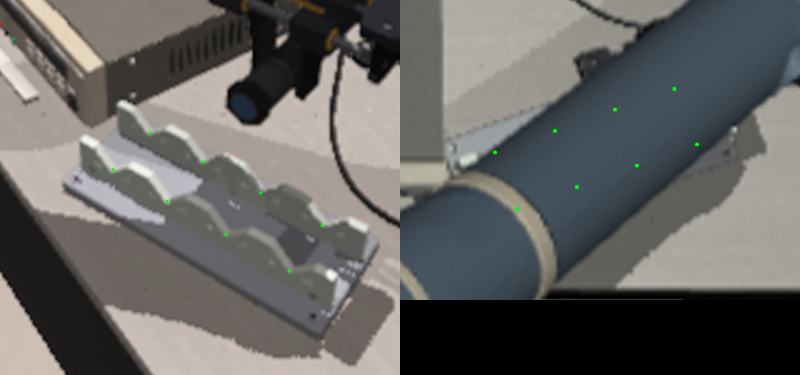

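Request:
{"op": "servo_tool", "data": {
  "series": "0 -4.3 -3 0.037 2.5;0 0 -3 0 2.5;0 0 0 0 2.5;0 0 0 0 2.5"
}}

```text
time_s: 21.28
position: [0.4814, -0.3912, 0.1362]
tool_rot: [[-0.938, 0.002, 0.345], [-0.345, -0.001, -0.938], [-0.001, -1.0, 0.002]]
wrist_force: [0.6, -0.7, -2.4]
opening: 0.332
```

Request:
{"op": "servo_tool", "data": {
  "series": "-0.3 -0.4 -2 -0.011 2.5;0 0 -2.5 0 2.5;0 0 0 0 2.5;0 0 0 0 2.5"
}}

```text
time_s: 21.78
position: [0.4799, -0.3957, 0.0919]
tool_rot: [[-0.942, 0.006, 0.336], [-0.336, -0.004, -0.942], [-0.005, -1.0, 0.006]]
wrist_force: [0.7, -0.3, -2.7]
opening: 0.338
```

Request:
{"op": "servo_tool", "data": {
  "series": "-0.2 0 -1.5 0 2.5;0 0 -1.5 0 2.5;0 0 0 0 2.5;0 0 -0.5 0 2.5;0 0 -0.3 0 2.5;0 0 0 0 2.5"
}}

```text
time_s: 22.52
position: [0.4783, -0.3958, 0.0544]
tool_rot: [[-0.942, 0.009, 0.337], [-0.337, -0.003, -0.942], [-0.007, -1.0, 0.005]]
wrist_force: [-0.6, 1.2, -0.2]
opening: 0.341
```

Request:
{"op": "servo_tool", "data": {
  "series": "0 0 0 0 4.4;0 0 0 0 4.4;0 0 3 0 4.4;0 0 5 0 4.4;0 0 5 0 4.4;0.4 4.9 2 0.09 4.4;0.8 4.9 0 0.09 4.4;0.8 4.9 0 0.09 4.4;0.8 4.9 0 0.09 4.4;0.8 4.9 0 0.09 4.4;0.8 4.9 0 0.09 4.4;0.8 4.9 0 0.09 4.4;0.8 4.9 0 0.09 4.4;0.8 4.9 0 0.09 4.4;0.8 4.9 0 0.09 4.4;0.8 4.9 0 0.09 4.4;0.8 4.9 0 0.09 4.4;0.6 4 0 0.09 4.4;0 0 0 0 4.4;0 0 0 0 4.4"
}}

```text
time_s: 25.02
position: [0.5807, 0.2482, 0.2139]
tool_rot: [[-0.026, 0.029, 0.999], [-1.0, 0.016, -0.026], [-0.017, -0.999, 0.029]]
wrist_force: [0.0, 0.1, 0.5]
opening: 0.506
```

```bash
cat >> h.py <<'E'
R=[.448,-.3101,-1.229]; CR=[.5484,.2475,-.059]
def look(f,grid=True):
    s,t=cam("scene"),cam("top"); p=robot.sense(); print(p["position"],np.round(p["tool_rot"][:,2],3))
    def one(n,roi,pts,sz):
        im=cv2.resize(n["img"][:,:,::-1],None,fx=5,fy=5,interpolation=2)
        for q in pts: cv2.circle(im,tuple(int(v) for v in (proj(n,q)+.5)*5-.5),2,(0,255,0),-1)
        x0,y0,x1,y1=[5*v for v in roi];return cv2.resize(im[y0:y1,x0:x1],sz)
    pr=[[*T(R,(X,Y)),.05] for X in(-.09,-.03,.03,.09) for Y in(-.055,.055)]
    pc=[[*T(CR,(X,Y)),.05] for X in(-.09,-.03,.03,.09) for Y in(-.055,.055)]
    o=np.zeros((600,800,3),np.uint8)
    o[:300,:400]=one(s,(285,245,425,350),pr,(400,300)); o[:300,400:]=one(t,(360,185,480,275),pr,(400,300))
    o[300:,:400]=one(s,(220,150,350,225),pc,(400,300)); o[300:,400:]=one(t,(195,145,315,235),pc,(400,300))
    cv2.imwrite("pics/"+f,o)
E
python3 -c "
from h import *
look('p12.png')"
```

```text
[0.58053063 0.24820882 0.21404451] [ 0.999 -0.027  0.028]
```

View pics/p12.png

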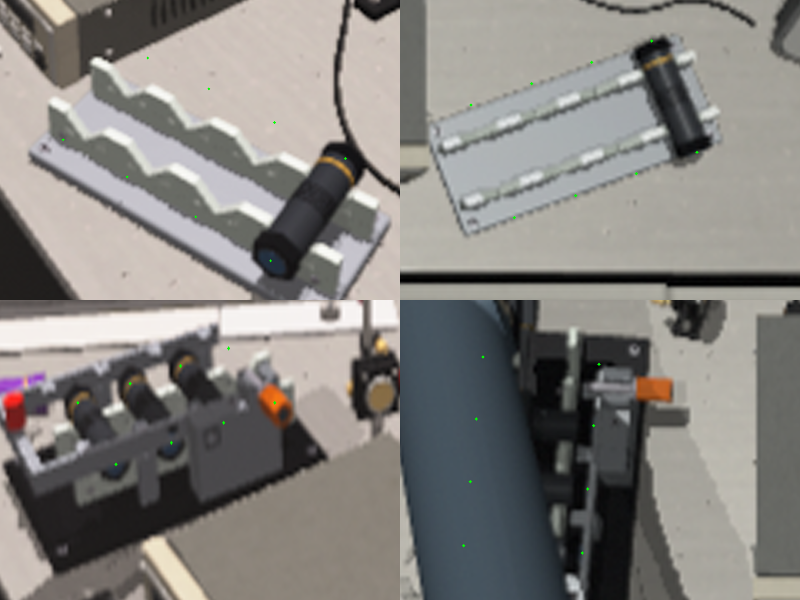

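Request:
{"op": "servo_tool", "data": {
  "series": "-0.3 -0.2 -4 -0.03 4.4;0 0 -4 0 4.4;0 0 -2 0 4.4;0 0 0 0 4.4;0 0 0 0 4.4"
}}

```text
time_s: 25.75
position: [0.5798, 0.2394, 0.1148]
tool_rot: [[-0.068, 0.035, 0.997], [-0.998, 0.016, -0.069], [-0.019, -0.999, 0.034]]
wrist_force: [0.0, 0.5, 0.5]
opening: 0.5
```

Request:
{"op": "servo_tool", "data": {
  "series": "-0.3 0.6 -1 0.01 4.4;0 0 -2 0 4.4;0 0 -2 0 4.4;0 0 -1 0 4.4;0 0 0 0 4.4;0 0 0 0 2.5;0 0 0 0 2.5;0 0 0 0 2.5;0 0 0 0 2.5"
}}

```text
time_s: 26.88
position: [0.5767, 0.249, 0.0577]
tool_rot: [[-0.055, 0.038, 0.998], [-0.998, 0.023, -0.056], [-0.025, -0.999, 0.037]]
wrist_force: [-0.1, 0.6, -1.0]
opening: 0.338
```

Request:
{"op": "servo_tool", "data": {
  "series": "0 0 2 0 2.5;0 0 4 0 2.5;0 0 5 0 2.5;0 0 4 0 2.5;0 0 0 0 2.5;-0.9 -4.5 0 -0.09 2.5;-0.9 -4.5 0 -0.09 2.5;-0.9 -4.5 0 -0.09 2.5;-0.9 -4.5 0 -0.09 2.5;-0.9 -4.5 0 -0.09 2.5;-0.9 -4.5 0 -0.09 2.5;-0.9 -4.5 0 -0.09 2.5;-0.9 -4.5 0 -0.09 2.5;-0.9 -4.5 0 -0.09 2.5;-0.9 -4.5 0 -0.09 2.5;-0.9 -4.5 0 -0.09 2.5;-0.9 -4.5 0 -0.09 2.5;0 -2.5 0 -0.05 2.5;0 0 0 0 2.5;0 0 0 0 2.5"
}}

```text
time_s: 29.38
position: [0.4604, -0.3337, 0.2175]
tool_rot: [[-0.941, 0.042, 0.336], [-0.338, -0.035, -0.94], [-0.028, -0.998, 0.048]]
wrist_force: [0.0, -0.3, -0.7]
opening: 0.339
```

Request:
{"op": "servo_tool", "data": {
  "series": "0 -0.3 -4 0 2.5;0 0 -4 0 2.5;0 0 -1 0 2.5;0 0 0 0 2.5;0 0 0 0 2.5"
}}

```text
time_s: 30.0
position: [0.4643, -0.3315, 0.1278]
tool_rot: [[-0.937, 0.048, 0.346], [-0.348, -0.033, -0.937], [-0.034, -0.998, 0.048]]
wrist_force: [0.3, -0.2, -1.0]
opening: 0.332
```

```bash
cat >> h.py <<'E'
def resthash(n):
    # white-bar-end and base-corner positions via corner template: report yellow rings + base left corner in scene
    h=cv2.cvtColor(n["img"],cv2.COLOR_RGB2HSV);H,S,V=cv2.split(h)
    m=((H>=12)&(H<=28)&(S>100)&(V>60)).astype(np.uint8)
    k,l,st,ce=cv2.connectedComponentsWithStats(m[240:360,280:440]);
    print("rings",[(np.round(ce[i]+[280,240],1),st[i,4]) for i in range(1,k) if st[i,4]>=3])
def shift(n,f="ref.npy"):
    g=cv2.cvtColor(n["img"],cv2.COLOR_RGB2GRAY); import os
    if not os.path.exists(f): np.save(f,g);print("ref saved");return
    r=np.load(f)
    for x0,y0 in((290,282),(375,335),(395,345)):
        t=r[y0:y0+20,x0:x0+24];q=cv2.matchTemplate(g[y0-12:y0+32,x0-12:x0+36],t,cv2.TM_CCOEFF_NORMED)
        _,v,_,p=cv2.minMaxLoc(q);print("patch",(x0,y0),"shift",p[0]-12,p[1]-12,round(v,2))
E
python3 - <<'E'
from h import *
np.save("ref.npy",cv2.imread("pics/scene0.png",0))
n=cam("scene");resthash(n);shift(n)
E
```

```text
rings [(array([359.6, 247.5]), np.int32(71)), (array([376.2, 240.3]), np.int32(6)), (array([393.2, 243.4]), np.int32(56)), (array([353.1, 252.2]), np.int32(15)), (array([384.5, 265.2]), np.int32(17)), (array([403. , 303.1]), np.int32(34))]
patch (290, 282) shift 0 0 0.99
patch (375, 335) shift -11 -6 0.56
patch (395, 345) shift 0 0 0.83
```

Request:
{"op": "servo_tool", "data": {
  "series": "-0.35 -0.55 -2 -0.012 2.5;0 0 -2 0 2.5;0 0 0 0 2.5;0 0 0 0 2.5"
}}

```text
time_s: 30.55
position: [0.4612, -0.3389, 0.0875]
tool_rot: [[-0.942, 0.052, 0.333], [-0.335, -0.036, -0.942], [-0.037, -0.998, 0.051]]
wrist_force: [0.4, -0.8, -1.4]
opening: 0.334
```

Request:
{"op": "servo_tool", "data": {
  "series": "-0.05 0.2 -1.5 0 2.5;0 0 -1 0 2.5;0 0 -0.3 0 2.5;0 0 -0.2 0 2.5;0 0 0 0 2.5"
}}

```text
time_s: 31.18
position: [0.4613, -0.3378, 0.0577]
tool_rot: [[-0.941, 0.054, 0.334], [-0.336, -0.037, -0.941], [-0.038, -0.998, 0.053]]
wrist_force: [-0.8, 1.1, 0.9]
opening: 0.339
```

Request:
{"op": "servo_tool", "data": {
  "series": "0 0 0 0 4.2;0 0 0 0 4.2;0 0 3 0 4.2;0 0 5 0 4.4;0 0 5 0 4.4;0.4 4.4 2 0.088 4.4;0.4 4.4 0 0.088 4.4;0.4 4.4 0 0.088 4.4;0.4 4.4 0 0.088 4.4;0.4 4.4 0 0.088 4.4;0.4 4.4 0 0.088 4.4;0.4 4.4 0 0.088 4.4;0.4 4.4 0 0.088 4.4;0.4 4.4 0 0.088 4.4;0.4 4.4 0 0.088 4.4;0.4 4.4 0 0.088 4.4;0.4 4.4 0 0.088 4.4;0.4 4.4 0 0.088 4.4;0 0 0 0 4.4;0 0 0 0 4.4"
}}

```text
time_s: 33.67
position: [0.5145, 0.251, 0.2152]
tool_rot: [[-0.053, 0.068, 0.996], [-0.997, 0.045, -0.056], [-0.049, -0.997, 0.065]]
wrist_force: [1.3, -0.5, 0.4]
opening: 0.506
```

```bash
python3 -c "
from h import *
look('p13.png')"
```

```text
[0.51440966 0.25092624 0.215321  ] [ 0.996 -0.056  0.065]
```

View pics/p13.png

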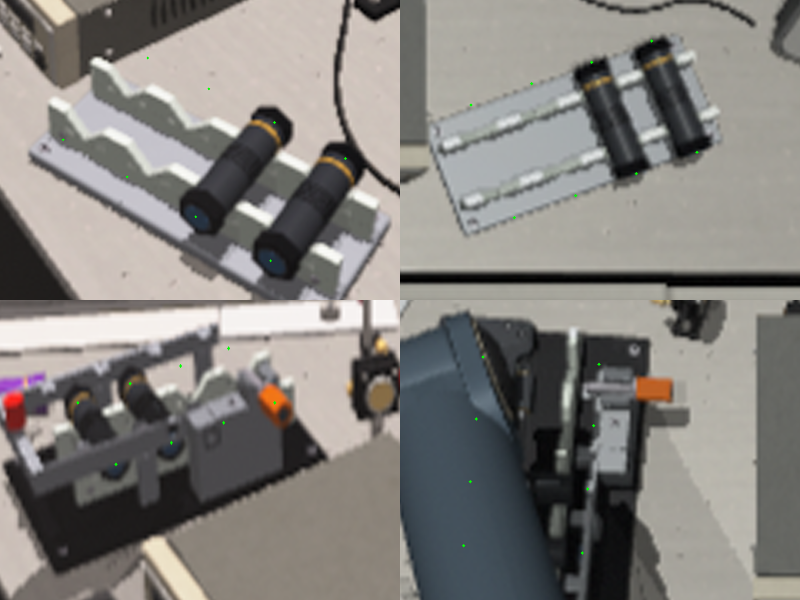

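Request:
{"op": "servo_tool", "data": {
  "series": "6 0 0 0 4.4;6 0 0 0 4.4;6 0 0 0 4.4;0 0 0 0 4.4;0 0 0 0 4.4"
}}

```text
time_s: 34.4
position: [0.6975, 0.2436, 0.2142]
tool_rot: [[-0.061, 0.064, 0.996], [-0.997, 0.043, -0.064], [-0.047, -0.997, 0.061]]
wrist_force: [-1.0, 0.1, 0.6]
opening: 0.505
```

Request:
{"op": "servo_tool", "data": {
  "series": "-1 0 0 0 4.4;-1 0 0 0 4.4;-1 0 0 0 4.4;-1 0 0 0 4.4;-1 0 0 0 4.4;-1 0 0 0 4.4;-1 0 0 0 4.4;-1 0 0 0 4.4;-1 0 0 0 4.4;-1 0 0 0 4.4;-1 0 0 0 4.4;-1 0 0 0 4.4;-1 0 0 0 4.4;-1 0 0 0 4.4;-1 0 0 0 4.4;0 0 0 0 4.4"
}}

```text
time_s: 36.4
position: [0.5327, 0.2445, 0.2164]
tool_rot: [[-0.058, 0.063, 0.996], [-0.997, 0.046, -0.061], [-0.05, -0.997, 0.061]]
wrist_force: [0.6, 0.0, 0.2]
opening: 0.505
```

Request:
{"op": "servo_tool", "data": {
  "series": "-1.2 0 0 0 4.4;-1.2 0 0 0 4.4;-1.2 0 0 0 4.4;-1.2 0 0 0 4.4;-1.2 0 0 0 4.4;-1.2 0 0 0 4.4;-1.2 0 0 0 4.4;-1.2 0 0 0 4.4;-1.2 0 0 0 4.4;-1.2 0 0 0 4.4;-1.2 0 0 0 4.4;-1 0 0 0 4.4;0 0 0 0 4.4;0 0 0 0 4.4"
}}

```text
time_s: 38.15
position: [0.3809, 0.2444, 0.2168]
tool_rot: [[-0.058, 0.065, 0.996], [-0.997, 0.047, -0.061], [-0.051, -0.997, 0.062]]
wrist_force: [-0.1, 0.1, -0.3]
opening: 0.504
```

Request:
{"op": "servo_tool", "data": {
  "series": "6 0 0 0 4.4;6 0 0 0 4.4;6 0 0 0 4.4;6 0 0 0 4.4;0 0 0 0 4.4;0 0 0 0 4.4"
}}

```text
time_s: 38.9
position: [0.6289, 0.2442, 0.2142]
tool_rot: [[-0.054, 0.064, 0.996], [-0.997, 0.046, -0.057], [-0.05, -0.997, 0.061]]
wrist_force: [-0.7, 0.7, -0.1]
opening: 0.506
```

```bash
python3 -c "
from h import *
print(robot.sense()['joint_pos'].round(3))"
```

```text
[-0.718  0.471  0.413  1.642 -0.244  0.999 -0.283]
```

Request:
{"op": "servo_tool", "data": {
  "series": "-3.5 0.2 -3 0 4.4;-3.5 0.2 -3 0 4.4;-3.5 0.1 -3 0 4.4;0 0 0 0 4.4;0 0 0 0 4.4"
}}

```text
time_s: 39.52
position: [0.5163, 0.2502, 0.1243]
tool_rot: [[-0.05, 0.065, 0.997], [-0.997, 0.05, -0.053], [-0.053, -0.997, 0.062]]
wrist_force: [0.0, -0.2, 0.9]
opening: 0.502
```

Request:
{"op": "servo_tool", "data": {
  "series": "0 -0.1 -2 -0.006 4.4;0 0 -2 0 4.4;0 0 -2 0 4.4;0 0 -0.7 0 4.4;0 0 0 0 4.4;0 0 0 0 2.5;0 0 0 0 2.5;0 0 0 0 2.5;0 0 0 0 2.5"
}}

```text
time_s: 40.65
position: [0.5169, 0.2521, 0.0625]
tool_rot: [[-0.055, 0.066, 0.996], [-0.997, 0.056, -0.059], [-0.06, -0.996, 0.062]]
wrist_force: [0.5, -0.0, -0.7]
opening: 0.336
```

Request:
{"op": "servo_tool", "data": {
  "series": "0 0 0 0 4.2;0 0 0 0 4.2;0 -0.25 -0.7 0 4.2;0 0 0 0 4.2;0 0 0 0 2.5;0 0 0 0 2.5;0 0 0 0 2.5;0 0 0 0 2.5"
}}

```text
time_s: 41.65
position: [0.5162, 0.2498, 0.0558]
tool_rot: [[-0.055, 0.063, 0.996], [-0.997, 0.057, -0.059], [-0.061, -0.996, 0.06]]
wrist_force: [-0.2, -0.2, -0.0]
opening: 0.337
```

Request:
{"op": "servo_tool", "data": {
  "series": "0 0 2 0 2.5;0 0 4 0 2.5;0 0 5 0 2.5;0 0 4 0 2.5;0 0 0 0 2.5;-0.63 -4.3 0 -0.094 2.5;-0.63 -4.3 0 -0.094 2.5;-0.63 -4.3 0 -0.094 2.5;-0.63 -4.3 0 -0.094 2.5;-0.63 -4.3 0 -0.094 2.5;-0.63 -4.3 0 -0.094 2.5;-0.63 -4.3 0 -0.094 2.5;-0.63 -4.3 0 -0.094 2.5;-0.63 -4.3 0 -0.094 2.5;-0.63 -4.3 0 -0.094 2.5;-0.63 -4.3 0 -0.094 2.5;-0.63 -4.3 0 -0.094 2.5;0 0 0 0 2.5;0 0 0 0 2.5"
}}

```text
time_s: 44.02
position: [0.4265, -0.2817, 0.1915]
tool_rot: [[-0.939, 0.053, 0.341], [-0.343, -0.036, -0.939], [-0.037, -0.998, 0.052]]
wrist_force: [0.2, 1.0, -1.9]
opening: 0.336
```

Run:
```python
from h import *
n=cam("scene");resthash(n);shift(n);print(robot.sense()['joint_pos'].round(3))
```

```text
rings [(array([378. , 289.9]), np.int32(27)), (array([403.1, 303.2]), np.int32(33))]
patch (290, 282) shift 0 0 0.67
patch (375, 335) shift -10 -5 0.54
patch (395, 345) shift 0 0 1.0
[-0.227  0.296  0.882  2.049 -0.305  0.858 -0.4  ]
```

Request:
{"op": "servo_tool", "data": {
  "series": "1.1 0 -3 -0.007 2.5;0 0 -3 0 2.5;0 0 -2.5 0 2.5;0 0 0 0 2.5;0 0 0 0 2.5"
}}

```text
time_s: 44.7
position: [0.4408, -0.2753, 0.1042]
tool_rot: [[-0.937, 0.055, 0.346], [-0.348, -0.034, -0.937], [-0.04, -0.998, 0.051]]
wrist_force: [-0.2, 0.9, -1.5]
opening: 0.336
```

Request:
{"op": "servo_tool", "data": {
  "series": "-0.3 -0.6 -1.5 -0.011 2.5;0 0 -1 0 2.5;0 0 0 0 2.5;0 0 0 0 2.5"
}}

```text
time_s: 45.2
position: [0.4389, -0.282, 0.0794]
tool_rot: [[-0.94, 0.058, 0.336], [-0.338, -0.035, -0.94], [-0.043, -0.998, 0.053]]
wrist_force: [-0.8, -0.8, -1.8]
opening: 0.339
```

Request:
{"op": "servo_tool", "data": {
  "series": "-0.1 0 -1.2 0 2.5;0 0 -0.7 0 2.5;0 0 -0.3 0 2.5;0 0 0 0 2.5;0 0 0 0 2.5"
}}

```text
time_s: 45.82
position: [0.4381, -0.2818, 0.0562]
tool_rot: [[-0.94, 0.059, 0.336], [-0.338, -0.035, -0.94], [-0.044, -0.998, 0.052]]
wrist_force: [-1.2, 1.0, -0.1]
opening: 0.342
```

Request:
{"op": "servo_tool", "data": {
  "series": "0 0 0 0 4.2;0 0 0 0 4.2;0 0 3 0 4.2;0 0 5 0 4.4;0 0 5 0 4.4;0 0 2 0 4.4;0 0 0 0 4.4;0 0 0 0 4.4"
}}

```text
time_s: 46.82
position: [0.4383, -0.2827, 0.2109]
tool_rot: [[-0.94, 0.061, 0.335], [-0.337, -0.036, -0.941], [-0.045, -0.997, 0.055]]
wrist_force: [0.3, -0.2, -0.4]
opening: 0.506
```

Request:
{"op": "servo_tool", "data": {
  "series": "0.1 2.9 0 0.063 4.4;0.1 2.9 0 0.063 4.4;0.1 2.9 0 0.063 4.4;0.1 2.9 0 0.063 4.4;0.1 2.9 0 0.063 4.4;0.1 2.9 0 0.063 4.4;0.1 2.9 0 0.063 4.4;0.1 2.9 0 0.063 4.4;0.1 2.9 0 0.063 4.4;0.1 2.9 0 0.063 4.4;0.1 2.9 0 0.063 4.4;0.1 2.9 0 0.063 4.4;0.1 2.9 0 0.063 4.4;0.1 2.9 0 0.063 4.4;0.1 2.9 0 0.063 4.4;0.1 2.9 0 0.063 4.4;0.1 2.9 0 0.063 4.4;0.1 2.9 0 0.063 4.4;0 0 0 0 4.4;0 0 0 0 4.4"
}}

```text
time_s: 49.32
position: [0.4463, 0.2644, 0.1958]
tool_rot: [[-0.042, 0.042, 0.998], [-0.999, 0.018, -0.043], [-0.02, -0.999, 0.041]]
wrist_force: [-0.3, 0.2, -0.8]
opening: 0.503
```

```bash
python3 -c "
from h import *
print(robot.sense()['joint_pos'].round(3))
look('p14.png')"
```

```text
[-0.991  0.249  0.439  2.001 -0.128  0.873 -0.529]
[0.44628028 0.2642328  0.19595653] [ 0.998 -0.044  0.041]
```

View pics/p14.png

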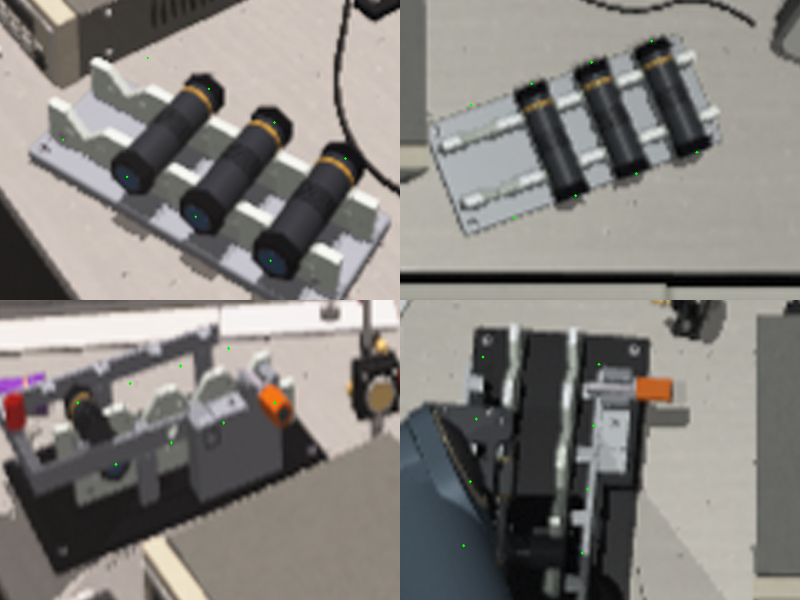

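Request:
{"op": "servo_tool", "data": {
  "series": "0 -3 0 -0.065 4.4;0 -3 0 -0.065 4.4;0 -3 0 -0.065 4.4;0 -3 0 -0.065 4.4;0 -3 0 -0.065 4.4;0 -3 0 -0.065 4.4;0 -3 0 -0.065 4.4;0 -3 0 -0.065 4.4;0 -3 0 -0.065 4.4;0 3 0 0.065 4.4;0 3 0 0.065 4.4;0 3 0 0.065 4.4;0 3 0 0.065 4.4;0 3 0 0.065 4.4;0 3 0 0.065 4.4;0 3 0 0.065 4.4;0 3 0 0.065 4.4;0 2 0 0.055 4.4;0 0 0 0 4.4;0 0 0 0 4.4"
}}

```text
time_s: 51.92
position: [0.4442, 0.2455, 0.1964]
tool_rot: [[-0.071, 0.045, 0.996], [-0.997, 0.018, -0.071], [-0.022, -0.999, 0.043]]
wrist_force: [0.0, -0.5, 0.4]
opening: 0.503
```

Request:
{"op": "servo_tool", "data": {
  "series": "1.2 0.7 -4 0.012 4.4;0 0 -4 0 4.4;0 0 0 0 4.4;0 0 0 0 4.4"
}}

```text
time_s: 52.42
position: [0.459, 0.2489, 0.1173]
tool_rot: [[-0.066, 0.049, 0.997], [-0.998, 0.02, -0.067], [-0.024, -0.999, 0.047]]
wrist_force: [-0.8, 0.0, 0.4]
opening: 0.509
```

Request:
{"op": "servo_tool", "data": {
  "series": "-0.2 0.4 -1.5 0.008 4.4;0 0 -1.5 0 4.4;0 0 -1 0 4.4;0 0 -0.5 0 4.4;0 0 0 0 4.4;0 0 0 0 4.4"
}}

```text
time_s: 53.18
position: [0.4583, 0.2539, 0.0721]
tool_rot: [[-0.058, 0.052, 0.997], [-0.998, 0.024, -0.059], [-0.027, -0.998, 0.051]]
wrist_force: [0.6, -0.1, -0.2]
opening: 0.506
```

Request:
{"op": "servo_tool", "data": {
  "series": "0 -0.1 -0.4 0 4.4;0 0 -0.3 0 4.4;0 0 0 0 4.4;0 0 0 0 4.4"
}}

```text
time_s: 53.68
position: [0.4587, 0.253, 0.0652]
tool_rot: [[-0.058, 0.053, 0.997], [-0.998, 0.025, -0.059], [-0.028, -0.998, 0.052]]
wrist_force: [0.1, 0.9, -0.1]
opening: 0.506
```

Request:
{"op": "servo_tool", "data": {
  "series": "0 0 -0.2 0 4.4;0 0 -0.1 0 4.4;0 0 0 0 4.4;0 0 0 0 4.4"
}}

```text
time_s: 54.18
position: [0.4588, 0.2531, 0.0622]
tool_rot: [[-0.058, 0.054, 0.997], [-0.998, 0.025, -0.059], [-0.028, -0.998, 0.052]]
wrist_force: [0.4, -0.5, 0.2]
opening: 0.508
```

Request:
{"op": "servo_tool", "data": {
  "series": "0 0 0 0 2.5;0 0 0 0 2.5;0 0 0 0 2.5;0 0 0 0 2.5;0 0 1 0 2.5;0 0 2 0 2.5;0 0 0 0 2.5",
  "grip_force": 35
}}

```text
time_s: 55.05
position: [0.4573, 0.2527, 0.0931]
tool_rot: [[-0.058, 0.051, 0.997], [-0.998, 0.024, -0.059], [-0.027, -0.998, 0.049]]
wrist_force: [-0.2, -0.1, -1.8]
opening: 0.333
```

Request:
{"op": "servo_tool", "data": {
  "series": "0 0 4 0 2.5;0 0 4 0 2.5;0 0 4 0 2.5;0 0 0 0 2.5;-0.3 -3.3 0 -0.081 2.5;-0.3 -3.3 0 -0.081 2.5;-0.3 -3.3 0 -0.081 2.5;-0.3 -3.3 0 -0.081 2.5;-0.3 -3.3 0 -0.081 2.5;-0.3 -3.3 0 -0.081 2.5;-0.2 -3.3 0 -0.081 2.5;-0.2 -3.3 0 -0.081 2.5;-0.2 -3.3 0 -0.081 2.5;-0.2 -3.3 0 -0.081 2.5;-0.2 -3.3 0 -0.081 2.5;-0.2 -3.3 0 -0.081 2.5;-0.2 -3.3 0 -0.081 2.5;-0.2 -3.3 0 -0.081 2.5;0 0 0 0 2.5;0 0 0 0 2.5"
}}

```text
time_s: 57.55
position: [0.4116, -0.2432, 0.212]
tool_rot: [[-0.956, 0.038, 0.29], [-0.292, -0.037, -0.956], [-0.026, -0.999, 0.046]]
wrist_force: [0.7, 0.1, -2.3]
opening: 0.331
```

Run:
```python
from h import *
n=cam("scene");resthash(n);shift(n);print(robot.sense()['joint_pos'].round(3))
```

```text
rings [(array([354.2, 278. ]), np.int32(26)), (array([378. , 289.9]), np.int32(27)), (array([402.9, 303.1]), np.int32(33))]
patch (290, 282) shift -2 -5 0.44
patch (375, 335) shift -11 -6 0.63
patch (395, 345) shift 0 0 1.0
[-0.4    0.207  0.97   2.089 -0.204  0.892 -0.595]
```

Request:
{"op": "servo_tool", "data": {
  "series": "0.6 1.6 -3 0.045 2.5;0 0 -3 0 2.5;0 0 -3 0 2.5;0 0 0 0 2.5;0 0 0 0 2.5"
}}

```text
time_s: 58.22
position: [0.4201, -0.223, 0.1215]
tool_rot: [[-0.939, 0.045, 0.342], [-0.344, -0.033, -0.939], [-0.031, -0.998, 0.046]]
wrist_force: [0.6, 0.2, -1.8]
opening: 0.335
```

Request:
{"op": "servo_tool", "data": {
  "series": "-0.2 -0.2 -1.5 -0.007 2.5;0 0 -1.5 0 2.5;0 0 -0.5 0 2.5;0 0 0 0 2.5;0 0 0 0 2.5"
}}

```text
time_s: 58.85
position: [0.4195, -0.2254, 0.0862]
tool_rot: [[-0.941, 0.049, 0.336], [-0.337, -0.033, -0.941], [-0.035, -0.998, 0.048]]
wrist_force: [-0.4, -0.1, -2.1]
opening: 0.333
```

Request:
{"op": "servo_tool", "data": {
  "series": "-0.15 0 -1.2 0 2.5;0 0 -0.7 0 2.5;0 0 -0.3 0 2.5;0 0 0 0 2.5;0 0 0 0 2.5"
}}

```text
time_s: 59.48
position: [0.4182, -0.2256, 0.0628]
tool_rot: [[-0.941, 0.05, 0.336], [-0.337, -0.034, -0.941], [-0.035, -0.998, 0.048]]
wrist_force: [-0.7, 0.2, -3.0]
opening: 0.336
```

Request:
{"op": "servo_tool", "data": {
  "series": "0 0 -0.15 0 2.5;0 0 0 0 2.5;0 0 0 0 2.5"
}}

```text
time_s: 59.85
position: [0.4184, -0.2254, 0.0622]
tool_rot: [[-0.94, 0.051, 0.336], [-0.338, -0.032, -0.941], [-0.037, -0.998, 0.048]]
wrist_force: [0.3, 0.4, -2.6]
opening: 0.335
```

Request:
{"op": "servo_tool", "data": {
  "series": "0 0 -0.15 0 2.5;0 0 -0.15 0 2.5;0 0 0 0 2.5"
}}

```text
time_s: 60.22
position: [0.4186, -0.2255, 0.0623]
tool_rot: [[-0.94, 0.053, 0.336], [-0.338, -0.028, -0.941], [-0.04, -0.998, 0.044]]
wrist_force: [-1.3, 0.7, -1.8]
opening: 0.334
```

Request:
{"op": "servo_tool", "data": {
  "series": "0 0 0 0 4.2;0 0 0 0 4.2;0 0 3 0 4.2;0 0 5 0 4.4;0 0 5 0 4.4;0 0 2 0 4.4;0 0 0 0 4.4;0 0 0 0 4.4"
}}

```text
time_s: 61.22
position: [0.4194, -0.2258, 0.2151]
tool_rot: [[-0.94, 0.052, 0.336], [-0.338, -0.03, -0.941], [-0.039, -0.998, 0.046]]
wrist_force: [-0.9, -1.3, 0.4]
opening: 0.505
```

Request:
{"op": "servo_tool", "data": {
  "series": "-0.2 2.6 0 0.062 4.4;-0.2 2.6 0 0.062 4.4;-0.2 2.6 0 0.062 4.4;-0.2 2.6 0 0.062 4.4;-0.2 2.6 0 0.062 4.4;-0.2 2.6 0 0.062 4.4;-0.2 2.6 0 0.062 4.4;-0.2 2.6 0 0.062 4.4;-0.2 2.6 0 0.062 4.4;-0.2 2.6 0 0.062 4.4;-0.2 2.6 0 0.062 4.4;-0.2 2.6 0 0.062 4.4;-0.2 2.6 0 0.062 4.4;-0.2 2.6 0 0.062 4.4;-0.2 2.6 0 0.062 4.4;-0.2 2.6 0 0.062 4.4;-0.2 2.6 0 0.062 4.4;-0.2 2.6 0 0.062 4.4;0 0 0 0 4.4;0 0 0 0 4.4"
}}

```text
time_s: 63.72
position: [0.3736, 0.2673, 0.2042]
tool_rot: [[-0.053, 0.042, 0.998], [-0.998, 0.014, -0.054], [-0.017, -0.999, 0.041]]
wrist_force: [-1.0, -0.3, 0.4]
opening: 0.506
```

```bash
python3 -c "
from h import *
print(robot.sense()['joint_pos'].round(3))
look('p15.png')
s,t=cam('scene'),cam('top')
a,b=cen(t,'red',(195,140,262,260)),cen(s,'red',(220,150,250,215));print(a,b)
if a and b: print(tri(t,a[0][0],s,b[0][0]))"
```

```text
[-1.133  0.133  0.453  2.112 -0.056  0.869 -0.703]
[0.37367511 0.26710049 0.20433108] [ 0.998 -0.055  0.041]
[((np.float64(225.86), np.float64(243.5)), 28)] [((np.float64(224.5), np.float64(177.45)), 44)]
(array([0.379924  , 0.25988888, 0.09222612]), np.float64(9.772978348215105e-05))
```

View pics/p15.png

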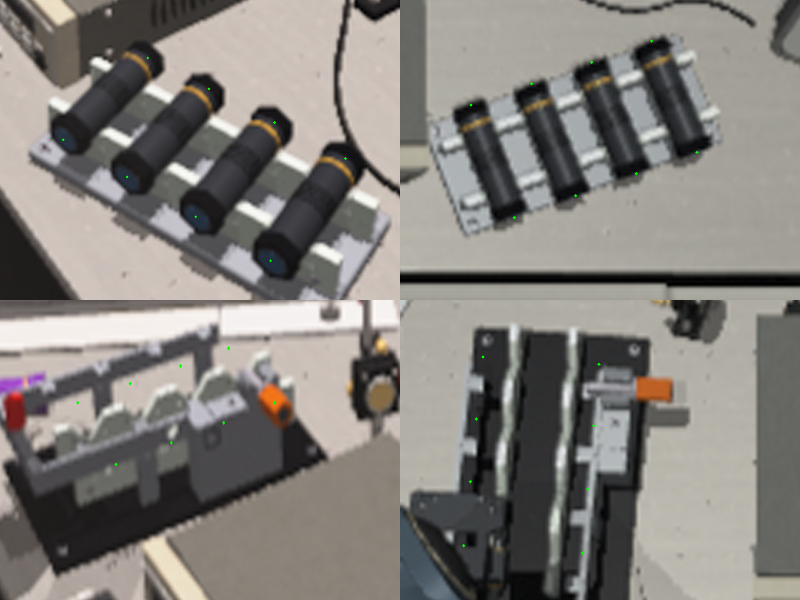

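All four barrels lie cradled; the cradle is empty, the pin parked. Now the knob at (0.378, 0.260).

Request:
{"op": "servo_tool", "data": {
  "series": "0.4 -0.6 -4 -0.006 4.5;0 0 -3 0 4.5;0 0 -1 0 4.5;0 0 0 0 4.5;0 0 0 0 4.5"
}}

```text
time_s: 64.55
position: [0.3799, 0.2602, 0.1252]
tool_rot: [[-0.064, 0.046, 0.997], [-0.998, 0.02, -0.065], [-0.022, -0.999, 0.045]]
wrist_force: [0.2, 0.6, -0.4]
opening: 0.52
```

Request:
{"op": "servo_tool", "data": {
  "series": "-0.2 0 -1.2 0.005 4.5;0 0 -1.1 0 4.5;0 0 0 0 4.5;0 0 0 0 1.5;0 0 0 0 1.5;0 0 0 0 1.5;0 0 0 0 1.5;0 0 0 0 1.5",
  "grip_force": 25
}}

```text
time_s: 65.55
position: [0.3784, 0.2612, 0.1022]
tool_rot: [[-0.058, 0.048, 0.997], [-0.998, 0.023, -0.06], [-0.025, -0.999, 0.046]]
wrist_force: [0.9, 0.2, -1.3]
opening: 0.22
```

Request:
{"op": "servo_tool", "data": {
  "series": "0.4 -0.024 0 0 1.5;0.4 -0.024 0 0 1.5;0.4 -0.024 0 0 1.5;0.4 -0.024 0 0 1.5;0.4 -0.024 0 0 1.5;0.4 -0.024 0 0 1.5;0.3 -0.02 0 0 1.5;0.3 -0.02 0 0 1.5;0.3 -0.02 0 0 1.5;0 0 0 0 1.5"
}}

```text
time_s: 66.8
position: [0.4076, 0.2594, 0.1021]
tool_rot: [[-0.057, 0.034, 0.998], [-0.998, 0.021, -0.058], [-0.023, -0.999, 0.033]]
wrist_force: [1.3, -0.0, -1.4]
opening: 0.219
```

Request:
{"op": "servo_tool", "data": {
  "series": "0.3 -0.02 0 0 1.5;0.3 -0.02 0 0 1.5;0 0 0 0 1.5"
}}

```text
time_s: 67.18
position: [0.4077, 0.2594, 0.102]
tool_rot: [[-0.055, 0.02, 0.998], [-0.998, 0.02, -0.056], [-0.021, -1.0, 0.019]]
wrist_force: [-0.2, -0.9, 0.5]
opening: 0.22
```

Against the shut stop. Release, rise, and look.

Request:
{"op": "servo_tool", "data": {
  "series": "0 0 0 0 4.2;0 0 0 0 4.2;0 0 2 0 4.2;0 0 4 0 4.2;0 0 5 0 4.2;-1 3 2 0 4.2;-1 4 0 0 4.2;-1 4 0 0 4.2;0 0 0 0 4.2;0 0 0 0 4.2"
}}

```text
time_s: 68.42
position: [0.384, 0.3709, 0.2376]
tool_rot: [[-0.062, 0.034, 0.997], [-0.998, 0.023, -0.063], [-0.026, -0.999, 0.032]]
wrist_force: [0.3, -0.2, 0.0]
opening: 0.483
```

```bash
python3 -c "
from h import *
look('p16.png')
s,t=cam('scene'),cam('top')
a,b=cen(t,'red',(195,140,262,260)),cen(s,'red',(220,150,250,215));print(a,b)
if a and b: print(tri(t,a[0][0],s,b[0][0]))
a,b=cen(t,'orange',(195,140,305,260)),cen(s,'orange',(220,150,355,215));print(tri(t,a[0][0],s,b[0][0]))
resthash(s)
g0=cv2.imread('pics/scene0.png',0);g=cv2.cvtColor(s['img'],cv2.COLOR_RGB2GRAY)
print('mirror',cv2.minMaxLoc(cv2.matchTemplate(g[145:200,320:370],g0[155:185,332:356],cv2.TM_CCOEFF_NORMED)))"
```

```text
[0.38380557 0.37085078 0.23763503] [ 0.997 -0.064  0.032]
[((np.float64(226.66), np.float64(233.63)), 35)] [((np.float64(233.81), np.float64(174.6)), 47)]
(array([0.40936948, 0.25838325, 0.09320185]), np.float64(0.0004938134191135541))
(array([0.60142897, 0.13277904, 0.08782705]), np.float64(3.5126663168945535e-05))
rings [(array([333.3, 266.7]), np.int32(23)), (array([354.2, 278. ]), np.int32(26)), (array([378. , 289.9]), np.int32(27)), (array([403. , 303.1]), np.int32(34))]
mirror (-0.3517893850803375, 0.9999502301216125, (25, 25), (12, 10))
```

View pics/p16.png

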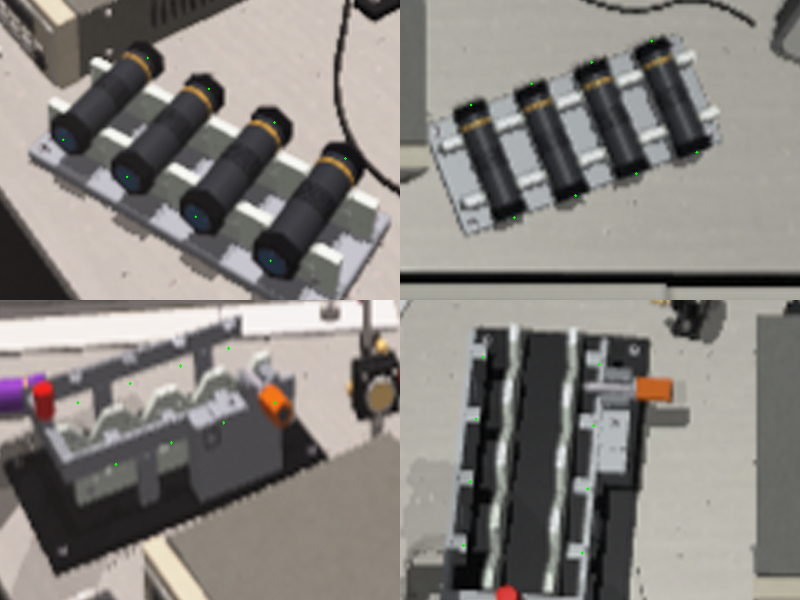

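```bash
python3 -c "
from bench import robot
print(robot.hand_in())"
```

```text
the job is handed in; nothing more can be done
None
```

The job is done and handed in at about 69 s of the 210 s allowed. I drew the pin and parked it in the notch, pulled the frame open to its stop, and laid all four barrels in the four grooves of the V-rest. Then I slid the frame shut again.

Last checks, from both camera views:
- **Barrels:** all four are cradled across both white bars, with their ends within a few millimetres of where centred barrels would be.
- **Frame:** the knob measures (0.409, 0.258, 0.093) m, back at its starting position to within 0.5 mm, and it stood against the shut stop.
- **Pin:** the handle measures (0.601, 0.133, 0.088) m, unchanged since it was parked. It lies in the notch with its handle to the cradle's -y.
- **Mirror and rest:** the mirror shows no shift in the scene image, and I saw no knock to the rest.
- **Robot:** it touches nothing.

These readings disagreed with the description or my first estimate:
- **Rest yaw:** the V-rest measured 1.91 rad (-1.23 plus a half turn), outside the stated 0.85 to 1.3. It is the only such rest in view, so I used what the images showed.
- **Cradle base:** it is not centred on the barrel row along x. The offset is about 22 mm, and I corrected for it before the first barrel.
- **Tool tilt:** a few degrees of tilt built up over the moves, so I grasped barrel 1 higher to clear the knob.
- **Barrel 1 seating:** when I set it down, the wrist force did not clearly show the load taken up. I judged it seated because the tool stopped sinking, and the later pictures show it lying in the groove.

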